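Index the cake turntable at the empty truffle place

TASK

One truffle is still missing from the ring on the little cake. With a fingertip at the rim, gently turn the decorating turntable until the empty place in the ring (the pink sugar disc) is in line with the red-tabbed index slide, then push the red tab home with a fingertip so that the slide locks the table there. Do not touch the cake, do not grip, lift or shove the stand, never spin it fast or lean hard on it, and leave everything else where it is.

Things in the scene. Friction and masses are not known exactly. Their poses are not given: they have to be found in the camera images.
- turntable: loose white decorating turntable, about 3 kg with deck and cake, on rubber feet; foot 180 diameter, deck 232 diameter. Origin on the worktop under the deck's vertical axis, z up; the index slide lies on its -x side (direction -x of this frame from the axis) and travels along its +x. The deck turns with a light drag (about 0.3 N at the rim) and stops at once when let go
- deck_face (a point): point on the deck's flat upper face, 72 above the worktop, 88 from the axis, straight out from the empty place; turns with the deck. The face is bare from radius 64 to 103 but for 12 round-backed grey radial ribs (9 wide, radius 70 to 107, 5 proud) 30 degrees apart; this point is midway between two. A fingertip set down between two ribs at this radius can push a rib round, or drag the face by friction
- rim_notch (a point): middle of the rim notch straight out from the empty place, 110 from the axis, 66 above the worktop; turns with the deck. The white rim bead (12 thick, 232 outside diameter, top level with the face) has 12 such notches, 20 wide, midway between the ribs
- deck (a joint): angle of the deck, rad, seen from above counter-clockwise positive, without stops: at 0 (or any whole turn) the empty place is in line with the slide
- cake: cream-coloured round cake fixed on the deck's middle, gold board 125 diameter, cake 114 diameter, 61 high over the deck's face with its truffles (so up to 133 above the worktop); origin on the deck's face, on the axis
- empty_place (a point): the empty twelfth place in the ring of dark truffles (17 diameter, 30 degrees apart) on the cake's top, marked with a flat pink sugar disc 14 in diameter: 44.5 from the axis, 116 above the worktop; turns with the deck
- slide_tab (a point): middle of the outer face (away from the axis) of the slide's upright red tab: 24 wide, 10 thick, from 72 to 94 above the worktop, this point at 83; 163 from the deck's axis when out, 147 at home. The bracket's end wall just outside it is 66 high and ends 166 from the axis; guides beside the slide are 72 high
- slide (a joint): travel of the index slide towards the axis, m: 0 out, 0.016 home (stop); stays where left; moves at about 1 N. Its 12 mm round nose enters a rim notch only when one is in line, centring the deck if that is up to about 6 degrees off; otherwise it stops against the rim bead at about 0.004
- timer: white digital kitchen timer standing on its foot, 68 wide, 64 high; origin under its middle; leave it alone
- dough_scraper: steel dough scraper with black grip lying flat, 101x122x15; origin under its middle; leave it alone
- truffle_dish: small white plate, 90 diameter, with the last dark truffle on it; origin under its middle; leave it alone
- sugar_shaker: steel sugar shaker, 68 diameter, 106 high; origin under its middle; leave it alone
- ribbon: spool of red ribbon lying flat, 74 diameter, 22 high; origin under its middle; leave it alone

How it is judged:
By the outcome, as a careful person would: the job done as asked, in the order asked, and still so for the second after the job is handed in, with the robot touching nothing.
It also fails if it takes over 69 s, if anything falls off the work surface, if the arm or the gripper's body presses on something with over 40 N, if the wrist force passes 120 N, or if a joint passes its speed limit or range.

ROBOT

A 6-joint arm with a two-finger parallel gripper is mounted at the origin on a cart in front of the work surface, level with it; the furniture and walls round the work are solid. World frame = base frame: x ahead of the robot, y to its left, z up, the work surface at z = 0. Lengths are in m, angles in rad, forces in N, time in s.
With the tool pointing down it reaches from about 0.375 to 0.9 m from the base axis. Payload 3.1 kg.
Tool frame: the origin (TCP) lies on the front face of the gripper's body, between the roots of the fingers; the fingertips stand 70 mm ahead of it and the grasp point (between the pads) lies arm.grasp_offset ahead of it (arm.grasp_offset is the distance from the TCP to the grasp point, in m); z points along the fingers, y is the line along which they close (so a half turn about z gives the same grasp; the last joint's range is limited). The gripper opens to 87 mm and grips with 3 to 60 N. Pads are 19 mm wide; open, the fingers measure 117 mm over their backs; the gripper's body (75 mm by 190 mm) begins 51 mm behind the grasp point.
Start: joints at [-1.345, 0.527, 1.433, -0, 1.181, -0.178], TCP at [0.246, -0.575, 0.292] pointing down, gripper open.
Joint ranges: [-3.08, 3.08], [-0.75, 2.2], [0.22, 2.44], [-1.43, 4.57], [0, 2.65], [-2.85, 2.85]. Speed limits (rad/s): [2.79, 2.79, 3.14, 3.14, 3.14, 3.14].

INTERFACE

Orientations are given as a unit quaternion [w, x, y, z].
In Python, from cell import arm, vision, spot_in gives the robot as it stands.
- The arm moves only by the tool play_rows, never from a script. Its argument "motion" is a list of rows, each a list of 3 entries, a list of its own where there are three numbers: the shift along the tool's x, y, z in cm, then the turn about the tool's z in degrees, then the opening in per cent of the stroke, from 0 (shut) to 100 (fully open). A call has 1 to 20 rows; each row is the pose to reach, as a shift and turn from the pose commanded when the call began, along the tool's axes at that moment; what a row does not reach only later rows make up. A row lasts 1/8 s, in which the tool goes at most 62.5 mm and 10.7 degrees, less where a joint would pass 70% of its speed; a pose out of reach is approached as far as the arm can. A call with a gripper value outside its range is refused whole. The fingers move at their own pace and stop on an object; the grip force is fixed at half the most. Time passes only in rows, so rows that repeat a pose let the fingers close. It gives the time, the measured TCP pose, the force, the opening and the grip force at its end, in the units of the state.
- arm.read_state(): the state, without advancing time (a new reading comes with each control period).
- vision.read_camera(name): name is "side" or "top"; returns a dict with "img" (384x512x3 uint8, red, green, blue), "intrinsics" (3x3 intrinsics, pixels), "k1" (the pictures are not rectified: a ray, as slopes to the right and down, at radius r is drawn at 1 + k1 r^2 times it, then the intrinsics apply), "R" (3x3) and "t" (3): a world point X has camera coordinates R X + t. Camera axes: x right, y down, z forward; pixel columns grow to the right and rows downward; lengths in m; the calibration is good to about 2 mm. A picture is of the moment at which its call begins. There is no depth.
- arm.job_done(): hands the job in; it is judged then, once.
Trained networks look in a picture, given as the dict that the camera call returned (one of the last four; its "shot" number tells which), for a name from the list of things; names that differ only in an ending like _2 or _b are one class to them, and where a whole thing is asked for, a point or a joint stands for the part that bears it (a point fixed in the world has none). Each returns a list of dicts, best first, with "score" (0 to 1); they miss things now and then, are a little off and sometimes report something else, mostly with a low value. They report only what shows in the picture. A call takes as long as a camera call.
- spot_in(target, picture): "rect" ([centre column, centre row, width, height] in pixels, round what is visible of it).
The state is a dict: "t": time; "qpos": joint angles; "qvel": joint speeds; "joint_torque": joint torques, N m; "position": TCP position; "eef_rot": TCP orientation; "wrist_force": force on the tool from outside, world axes, zero at the start; "moment": the same for the moment, N m; "grip_width": opening from 0.0 (shut) to 1.0 (fully open); "finger_force": force on a finger pad.
Only numpy, scipy, OpenCV 4.12 (cv2) and the standard library are available. Lean on these libraries where they do the work, as an engineer would, in place of code of your own. Each camera call takes 0.05 s, during which the arm holds its last target. There are 200 camera calls.

## Working session

There is one attempt and no reset: what is moved stays moved. The work goes in short steps, Python scripts to look and compute and a tool call to move; the robot and the scene stay as the last step left them, time stands still between calls to the robot, and variables do not carry over. Pictures are saved under pics/ and viewed, at most 13 in all, crops included, and the job is handed in when it is done.

Besides the shell and the picture viewer there is one more tool, called after "Call:" by a JSON object that holds its "name" and its "arguments", one argument or row to a line. play_rows: Moves the arm, as the interface text tells. Its arguments: {"type":"object","properties":{"motion":{"type":"array","items":{"type":"array"}}},"required":["motion"]}

```bash
mkdir -p pics
cat > h.py <<'E'
import numpy as np,cv2
from cell import arm,vision,spot_in
def ray(c,u,v):
    K=np.array(c["intrinsics"]);d=np.array([(u-K[0,2])/K[0,0],(v-K[1,2])/K[1,1]]);s=d.copy()
    for _ in range(20): s=d/(1+c["k1"]*(s@s))
    R=np.array(c["R"]);return -R.T@np.array(c["t"]),R.T@np.array([s[0],s[1],1])
def atz(c,u,v,z):
    o,d=ray(c,u,v);return o+d*(z-o[2])/d[2]
def proj(c,X):
    p=np.array(c["R"])@np.array(X)+np.array(c["t"]);s=p[:2]/p[2];s=s*(1+c["k1"]*(s@s));K=np.array(c["intrinsics"])
    return np.array([K[0,0]*s[0]+K[0,2],K[1,1]*s[1]+K[1,2]])
E
python3 - <<'E'
from h import *
np.set_printoptions(precision=4,suppress=True)
for n in("top","side"):
    c=vision.read_camera(n);cv2.imwrite(f"pics/{n}1.png",c["img"][:,:,::-1])
    print(n,"cam at",-np.array(c["R"]).T@c["t"])
    for t,z in(("turntable",.06),("cake",.1),("empty_place",.116),("slide_tab",.083),("rim_notch",.066),("deck_face",.072),("timer",.03),("sugar_shaker",.1),("ribbon",.02),("truffle_dish",.01),("dough_scraper",.01)):
        for r in spot_in(t,c)[:2]: print(t,round(r["score"],2),np.round(r["rect"],1),atz(c,*r["rect"][:2],z)[:2])
print(arm.read_state()["eef_rot"],arm.grasp_offset)
E
```

```text
top cam at [ 0.3055 -0.1839  1.4338]
turntable 0.89 [198.3 180.2  77.8  93.5] [ 0.5833 -0.0042]
turntable 0.36 [198.4 172.9  80.7  73.1] [ 0.6053 -0.0034]
cake 0.74 [197.  168.3  41.4  46.8] [ 0.61  -0.004]
empty_place 0.95 [199.7 171.8  45.4  43.2] [ 0.5964 -0.0143]
slide_tab 0.46 [198.9 219.4   5.   18.3] [ 0.4646 -0.0146]
rim_notch 0.77 [197.7 171.1  82.2  78.6] [ 0.6093 -0.0019]
deck_face 0.67 [197.2 173.2  82.5  73.3] [ 0.6017 -0.0015]
timer 0.56 [334.3 176.1  31.2  17.1] [ 0.6135 -0.4101]
timer 0.48 [375.8 230.   27.1  24.6] [ 0.4537 -0.5329]
sugar_shaker 0.95 [376.4 229.3  26.4  25.7] [ 0.4483 -0.5172]
ribbon 0.83 [135.9 143.1  26.2  24.3] [0.7023 0.1986]
truffle_dish 0.96 [154.  245.1  31.6  28.4] [0.3926 0.1243]
truffle_dish 0.55 [135.7 142.5  21.6  22.6] [0.7071 0.2021]
side cam at [0.1557 0.9618 0.6602]
turntable 0.87 [231.9 228.7  83.8  55.8] [0.5852 0.0047]
turntable 0.55 [304.8 179.9  20.4  26.5] [ 0.4471 -0.4845]
cake 0.63 [224.4 226.   66.2  41.8] [0.5856 0.0601]
cake 0.57 [225.8 218.7  37.5  32. ] [0.6008 0.0144]
empty_place 0.95 [225.4 216.9  38.   28.8] [0.5942 0.0308]
empty_place 0.58 [275.3 274.9  29.6  18.9] [0.3569 0.2701]
rim_notch 0.58 [226.5 225.   65.2  43.8] [ 0.6077 -0.003 ]
timer 0.46 [265.  189.9  12.7  19.3] [ 0.6002 -0.395 ]
sugar_shaker 0.82 [305.  179.4  16.8  25.9] [ 0.4281 -0.3937]
ribbon 0.54 [169.1 268.2  21.9  19.1] [0.7011 0.2177]
truffle_dish 0.55 [275.3 274.   30.   17. ] [0.3974 0.1313]
dough_scraper 0.82 [307.8 209.3  28.4  10.6] [ 0.3944 -0.3082]
[-0.      0.9797  0.2005 -0.    ] 0.051
```

View pics/top1.png

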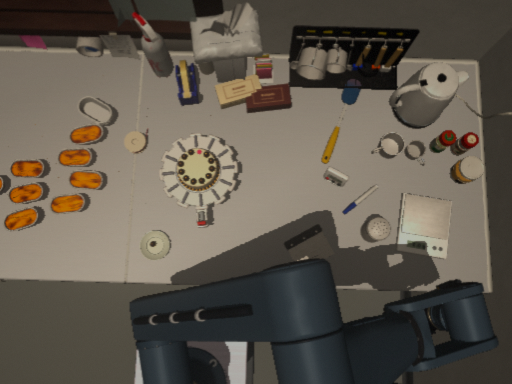

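View pics/side1.png

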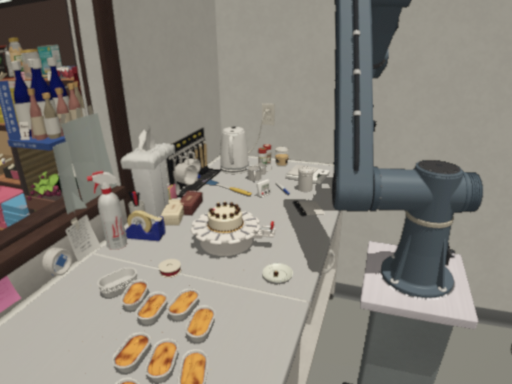

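The top view shows the turntable near px (199,171) with the red tab below it near (201,221) and a pink spot near (200,152), so the deck is about half a turn off. I'll zoom in and measure these.

```bash
cat >> h.py <<'E'
def look(c,zc=None):
    img=c["img"].astype(int);R,G,B=img[...,0],img[...,1],img[...,2]
    m=((R>110)&(R-G>60)&(R-B>30)).astype(np.uint8)
    m[:130]=0;m[240:]=0;m[:,:155]=0;m[:,245:]=0
    n,l,s,cen=cv2.connectedComponentsWithStats(m)
    return [(s[i,4],cen[i],img[l==i].mean(0).round()) for i in range(1,n)]
E
python3 - <<'E'
from h import *
np.set_printoptions(precision=4,suppress=True)
c=vision.read_camera("top")
for r in look(c): print(r, atz(c,*r[1],.116)[:2],atz(c,*r[1],.09)[:2])
cv2.imwrite("pics/z.png",cv2.resize(c["img"][130:235,150:250,::-1],None,fx=5.6,fy=5.6,interpolation=cv2.INTER_CUBIC))
# circle fit of the deck via grey/white mask: ellipse outline
E
```

```text
(np.int32(16), array([199. , 151.5]), array([182.,  72.,  78.])) [ 0.6557 -0.0093] [ 0.6626 -0.0059]
(np.int32(26), array([200.8077, 222.6154]), array([146.,  48.,  40.])) [ 0.4519 -0.0245] [ 0.4548 -0.0214]
```

View pics/z.png

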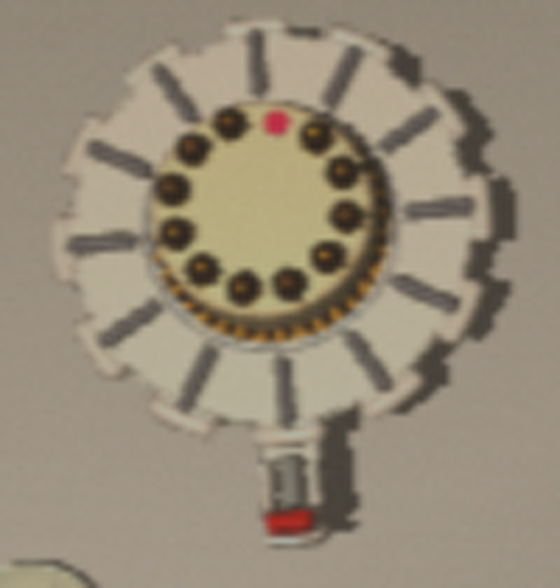

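Run:
```python
from h import *
np.set_printoptions(precision=4,suppress=True)
c=vision.read_camera("top")
f=lambda p,z:atz(c,(p[0]+.5)/5.6-.5+150,(p[1]+.5)/5.6-.5+130,z)[:2]
ribs=[(258,63),(343,75),(409,130),(440,208),(425,292),(368,360),(284,391),(199,378),(130,324),(103,243),(121,159),(175,93)]
P=np.array([f(p,.077) for p in ribs]);C=P.mean(0);d=P-C
print("C",C,"r",np.hypot(*d.T).mean())
a=np.degrees(np.unwrap(np.arctan2(d[:,1],d[:,0])));off=(a+30*np.arange(12)) 
print("rib angle0",off.mean(),off.std())
T=np.array([f(p,.122) for p in [(229,122),(192,149),(172,190),(176,233),(202,269),(243,288),(290,284),(327,257),(346,216),(342,172),(316,135)]])
D=f((276,122),.116)
e=np.linalg.lstsq(np.c_[2*T,np.ones(11)],(T**2).sum(1),rcond=None)[0];print("ring C",e[:2])
print("disc ang",np.degrees(np.arctan2(*(D-C)[::-1])),np.hypot(*(D-C)), "wrt ringC",np.degrees(np.arctan2(*(D-e[:2])[::-1])))
for z,p in((.09,(289,521)),(.094,(289,514))):
  S=f(p,z);print("tab",S,np.hypot(*(S-C)),"ang",np.degrees(np.arctan2(*(S-C)[::-1])))
G=f((289,480),.07);print("slide mid",G,np.degrees(np.arctan2(*(G-C)[::-1])))
```

```text
C [ 0.6107 -0.0041] r 0.08817588383442337
rib angle0 7.600229458694205 0.208643878231364
ring C [ 0.6123 -0.0035]
disc ang -6.1135867528903525 0.04557769739477317 wrt ringC -7.178972363151297
tab [ 0.4548 -0.0225] 0.1570076921510695 ang -173.28343901018445
tab [ 0.4579 -0.0228] 0.1539632574923176 ang -173.0347659200166
slide mid [ 0.4782 -0.019 ] -173.57342537888943
```

```bash
cat >> h.py <<'E'
C=np.array([.611,-.004])
def frame():
    s=arm.read_state();w,x,y,z=s["eef_rot"]
    from scipy.spatial.transform import Rotation as Ro
    R=Ro.from_quat([x,y,z,w]).as_matrix();return np.array(s["position"]),R,s
def row(p,R,X,yaw):   # world TCP target, yaw deg of tool x
    y0=np.degrees(np.arctan2(R[1,0],R[0,0]));t=-(yaw-y0);t=(t+180)%360-180
    return np.round(R.T@(np.array(X)-p)*100,1).tolist(),round(t,1)
def ring(th,r=.088,z=.2): a=np.radians(th);return [C[0]+r*np.cos(a),C[1]+r*np.sin(a),z]
E
python3 - <<'E'
from h import *
p,R,s=frame();print(R.round(3),s["t"])
print(row(p,R,ring(82.6,z=.24),172.6))
E
```

```text
[[ 0.92   0.393 -0.   ]
 [ 0.393 -0.92  -0.   ]
 [-0.     0.    -1.   ]] 1.3
([60.5, -45.7, 5.2], np.float64(-149.5))
```

Call:
{"name": "play_rows", "arguments": {
  "motion": [
    [[3.5, -2.7, 0], -8.8, 0],
    [[7.1, -5.4, 0], -17.6, 0],
    [[10.7, -8.1, 0], -26.4, 0],
    [[14.2, -10.8, 0], -35.2, 0],
    [[17.8, -13.4, 0], -44, 0],
    [[21.4, -16.1, 0], -52.8, 0],
    [[24.9, -18.8, 0], -61.6, 0],
    [[28.5, -21.5, 0], -70.4, 0],
    [[32.0, -24.2, 0], -79.1, 0],
    [[35.6, -26.9, 0], -87.9, 0],
    [[39.1, -29.6, 0], -96.7, 0],
    [[42.7, -32.3, 0.5], -105.5, 0],
    [[46.3, -34.9, 1], -114.3, 0],
    [[49.8, -37.6, 2], -123.1, 0],
    [[53.4, -40.3, 3], -131.9, 0],
    [[57, -43, 4], -140.7, 0],
    [[60.5, -45.7, 5.2], -149.5, 0],
    [[60.5, -45.7, 5.2], -149.5, 0],
    [[60.5, -45.7, 5.2], -149.5, 0]
  ]
}}

```text
t: 3.68
position: [0.622, 0.0831, 0.2401]
eef_rot: [-0.0, 0.064, 0.998, -0.0]
wrist_force: [0.3, -0.4, -0.2]
grip_width: 0.004
finger_force: 0.0
```

Run:
```python
from h import *
p,R,s=frame();print(s["t"],p,s["wrist_force"],np.round(s["qpos"],2))
print(row(p,R,ring(82.6,z=.145),172.6))
c=vision.read_camera("side");cv2.imwrite("pics/s2.png",cv2.resize(c["img"][130:290,140:320,::-1],None,fx=3.6,fy=3.6,interpolation=cv2.INTER_CUBIC))
```

```text
3.675 [0.62203799 0.08309884 0.24009745] [ 0.25394376 -0.4413107  -0.1550284 ] [-0.04  0.59  1.48 -0.    1.08 -1.49]
([-0.0, 0.0, 9.5], np.float64(0.0))
```

View pics/s2.png

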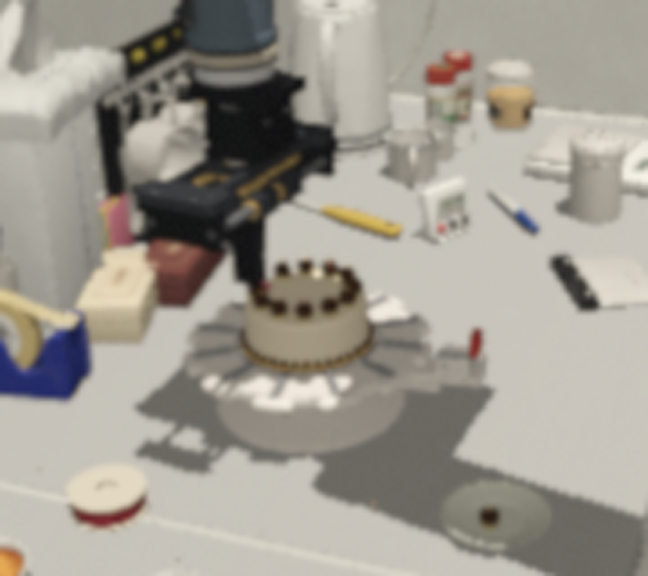

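Run:
```python
from h import *
c=vision.read_camera("side")
q=lambda X:((proj(c,X)-[140,130])*3.6).round()
p,R,s=frame()
print("tip",q(p-[0,0,.07]),"tcp",q(p),"C deck",q([*C,.072]),"cake top",q([*C,.116]),"pocket",q(ring(82.6,z=.072)))
c=vision.read_camera("top")
print("top tip",proj(c,p-[0,0,.07]),"C",proj(c,[*C,.072]),"tab",proj(c,[.458,-.022,.09]))
cv2.imwrite("pics/t2.png",cv2.resize(c["img"][110:250,120:280,::-1],None,fx=4,fy=4,interpolation=cv2.INTER_CUBIC))
```

```text
tip [249. 278.] tcp [243. 202.] C deck [308. 335.] cake top [306. 293.] pocket [256. 380.]
top tip [162.5024505  157.28726374] C [198.20602191 170.11627987] tab [201.08300099 221.48822794]
```

View pics/t2.png

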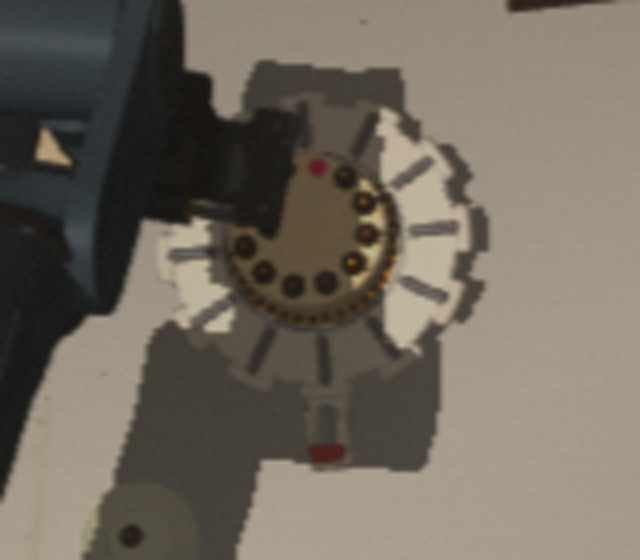

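The projections match what I see: in the side view the fingertip is at (249,278), above its pocket at (256,380). I'll lower it into the pocket.

Call:
{"name": "play_rows", "arguments": {
  "motion": [
    [[0, 0, 2], 0, 0],
    [[0, 0, 4], 0, 0],
    [[0, 0, 6], 0, 0],
    [[0, 0, 7.5], 0, 0],
    [[0, 0, 8.5], 0, 0],
    [[0, 0, 9], 0, 0],
    [[0, 0, 9.3], 0, 0],
    [[0, 0, 9.5], 0, 0],
    [[0, 0, 9.6], 0, 0],
    [[0, 0, 9.6], 0, 0]
  ]
}}

```text
t: 5.08
position: [0.6224, 0.0833, 0.1444]
eef_rot: [0.0, 0.064, 0.998, 0.0]
wrist_force: [0.1, -1.0, 0.5]
grip_width: 0.006
finger_force: 0.0
```

```bash
cat >> h.py <<'E'
def sweep(ths,z,r=.088,lead=0):
    import json
    p,R,s=frame();print(s["t"],p.round(4),np.round(s["wrist_force"],2))
    print(json.dumps([[a:=row(p,R,ring(t,r,z),t+90+lead)][0] and [a[0],float(a[1]),0] for t in ths]))
E
python3 - <<'E'
from h import *
sweep(np.r_[81.6,80,78,np.arange(75.5,34,-2.5)][:20],.144)
c=vision.read_camera("side");cv2.imwrite("pics/s3.png",cv2.resize(c["img"][185:275,180:300,::-1],None,fx=6,fy=6,interpolation=cv2.INTER_CUBIC))
E
```

```text
5.075 [0.6224 0.0833 0.1444] [ 0.12 -1.    0.5 ]
[[[-0.1, -0.0, 0.0], 1.0, 0], [[-0.4, -0.0, 0.0], 2.6, 0], [[-0.7, -0.0, 0.0], 4.6, 0], [[-1.1, -0.1, 0.0], 7.1, 0], [[-1.5, -0.1, 0.0], 9.6, 0], [[-1.8, -0.2, 0.0], 12.1, 0], [[-2.2, -0.3, 0.0], 14.6, 0], [[-2.6, -0.4, 0.0], 17.1, 0], [[-2.9, -0.5, 0.0], 19.6, 0], [[-3.3, -0.7, 0.0], 22.1, 0], [[-3.7, -0.8, 0.0], 24.6, 0], [[-4.0, -1.0, 0.0], 27.1, 0], [[-4.3, -1.2, 0.0], 29.6, 0], [[-4.7, -1.4, 0.0], 32.1, 0], [[-5.0, -1.6, 0.0], 34.6, 0], [[-5.3, -1.8, 0.0], 37.1, 0], [[-5.6, -2.0, 0.0], 39.6, 0], [[-5.9, -2.3, 0.0], 42.1, 0], [[-6.2, -2.5, 0.0], 44.6, 0], [[-6.4, -2.8, 0.0], 47.1, 0]]
```

View pics/s3.png

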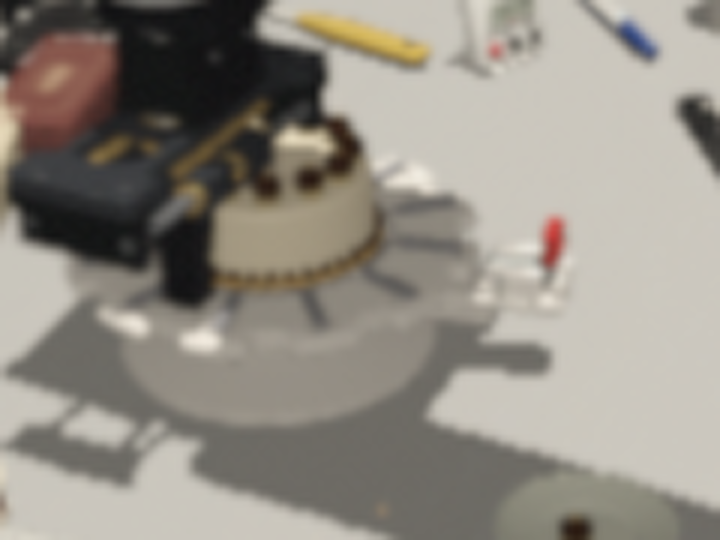

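The fingertip at (185,295) is between two ribs and clear of the cake, so I'll start the sweep.

Call:
{"name": "play_rows", "arguments": {
  "motion": [
    [[-0.1, 0.0, 0.0], 1.0, 0],
    [[-0.4, 0.0, 0.0], 2.6, 0],
    [[-0.7, 0.0, 0.0], 4.6, 0],
    [[-1.1, -0.1, 0.0], 7.1, 0],
    [[-1.5, -0.1, 0.0], 9.6, 0],
    [[-1.8, -0.2, 0.0], 12.1, 0],
    [[-2.2, -0.3, 0.0], 14.6, 0],
    [[-2.6, -0.4, 0.0], 17.1, 0],
    [[-2.9, -0.5, 0.0], 19.6, 0],
    [[-3.3, -0.7, 0.0], 22.1, 0],
    [[-3.7, -0.8, 0.0], 24.6, 0],
    [[-4.0, -1.0, 0.0], 27.1, 0],
    [[-4.3, -1.2, 0.0], 29.6, 0],
    [[-4.7, -1.4, 0.0], 32.1, 0],
    [[-5.0, -1.6, 0.0], 34.6, 0],
    [[-5.3, -1.8, 0.0], 37.1, 0],
    [[-5.6, -2.0, 0.0], 39.6, 0],
    [[-5.9, -2.3, 0.0], 42.1, 0],
    [[-6.2, -2.5, 0.0], 44.6, 0],
    [[-6.4, -2.8, 0.0], 47.1, 0]
  ]
}}

```text
t: 7.62
position: [0.6825, 0.0473, 0.1442]
eef_rot: [-0.0, 0.459, 0.889, 0.0]
wrist_force: [0.0, 0.5, 1.0]
grip_width: -0.001
finger_force: 0.3
```

Run:
```python
from h import *
sweep(np.arange(33,-15,-2.5),.144)
c=vision.read_camera("top");cv2.imwrite("pics/t3.png",cv2.resize(c["img"][120:240,140:260,::-1],None,fx=4.5,fy=4.5,interpolation=cv2.INTER_CUBIC))
```

```text
7.625 [0.6825 0.0473 0.1442] [0.05 0.53 1.05]
[[[-0.4, -0.0, 0.0], 2.4, 0], [[-0.8, -0.0, 0.0], 4.9, 0], [[-1.2, -0.1, 0.0], 7.4, 0], [[-1.6, -0.1, 0.0], 9.9, 0], [[-1.9, -0.2, 0.0], 12.4, 0], [[-2.3, -0.3, 0.0], 14.9, 0], [[-2.7, -0.4, 0.0], 17.4, 0], [[-3.0, -0.5, 0.0], 19.9, 0], [[-3.4, -0.7, 0.0], 22.4, 0], [[-3.7, -0.8, 0.0], 24.9, 0], [[-4.1, -1.0, 0.0], 27.4, 0], [[-4.4, -1.2, 0.0], 29.9, 0], [[-4.8, -1.4, 0.0], 32.4, 0], [[-5.1, -1.6, 0.0], 34.9, 0], [[-5.4, -1.8, 0.0], 37.4, 0], [[-5.7, -2.0, 0.0], 39.9, 0], [[-6.0, -2.3, 0.0], 42.4, 0], [[-6.3, -2.6, 0.0], 44.9, 0], [[-6.5, -2.8, 0.0], 47.4, 0], [[-6.8, -3.1, 0.0], 49.9, 0]]
```

View pics/t3.png

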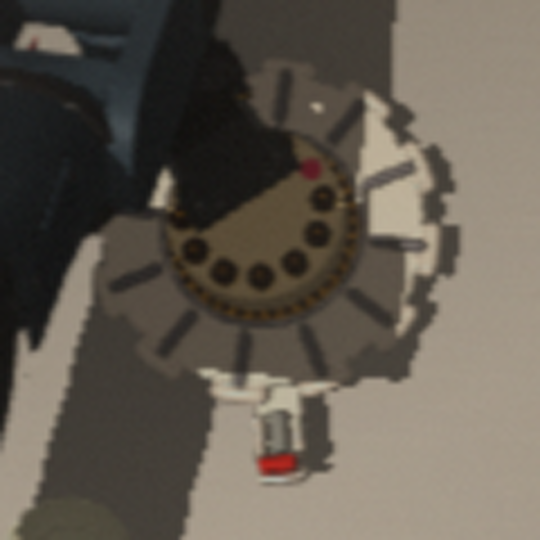

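The disc has turned clockwise to (311,168) as expected and the stand hasn't moved. Continuing.

Call:
{"name": "play_rows", "arguments": {
  "motion": [
    [[-0.4, 0.0, 0.0], 2.4, 0],
    [[-0.8, 0.0, 0.0], 4.9, 0],
    [[-1.2, -0.1, 0.0], 7.4, 0],
    [[-1.6, -0.1, 0.0], 9.9, 0],
    [[-1.9, -0.2, 0.0], 12.4, 0],
    [[-2.3, -0.3, 0.0], 14.9, 0],
    [[-2.7, -0.4, 0.0], 17.4, 0],
    [[-3.0, -0.5, 0.0], 19.9, 0],
    [[-3.4, -0.7, 0.0], 22.4, 0],
    [[-3.7, -0.8, 0.0], 24.9, 0],
    [[-4.1, -1.0, 0.0], 27.4, 0],
    [[-4.4, -1.2, 0.0], 29.9, 0],
    [[-4.8, -1.4, 0.0], 32.4, 0],
    [[-5.1, -1.6, 0.0], 34.9, 0],
    [[-5.4, -1.8, 0.0], 37.4, 0],
    [[-5.7, -2.0, 0.0], 39.9, 0],
    [[-6.0, -2.3, 0.0], 42.4, 0],
    [[-6.3, -2.6, 0.0], 44.9, 0],
    [[-6.5, -2.8, 0.0], 47.4, 0],
    [[-6.8, -3.1, 0.0], 49.9, 0]
  ]
}}

```text
t: 10.18
position: [0.6965, -0.0263, 0.1443]
eef_rot: [-0.0, 0.791, 0.612, 0.0]
wrist_force: [-0.8, 0.3, 0.3]
grip_width: 0.004
finger_force: 0.2
```

Run:
```python
from h import *
sweep(np.arange(-17,-65,-2.5),.144)
c=vision.read_camera("top")
for r in look(c):
    D=atz(c,*r[1],.116)[:2]-C;print(r[:2],np.degrees(np.arctan2(D[1],D[0])),np.hypot(*D))
```

```text
10.175 [ 0.6965 -0.0263  0.1443] [-0.77  0.3   0.32]
[[[-0.4, -0.0, 0.0], 2.5, 0], [[-0.8, -0.1, 0.0], 5.0, 0], [[-1.1, -0.1, 0.0], 7.5, 0], [[-1.5, -0.2, 0.0], 10.0, 0], [[-1.9, -0.2, 0.0], 12.5, 0], [[-2.3, -0.3, 0.0], 15.0, 0], [[-2.6, -0.4, 0.0], 17.5, 0], [[-3.0, -0.6, 0.0], 20.0, 0], [[-3.4, -0.7, 0.0], 22.5, 0], [[-3.7, -0.9, 0.0], 25.0, 0], [[-4.0, -1.0, 0.0], 27.5, 0], [[-4.4, -1.2, 0.0], 30.0, 0], [[-4.7, -1.4, 0.0], 32.5, 0], [[-5.0, -1.6, 0.0], 35.0, 0], [[-5.3, -1.9, 0.0], 37.5, 0], [[-5.6, -2.1, 0.0], 40.0, 0], [[-5.9, -2.3, 0.0], 42.5, 0], [[-6.2, -2.6, 0.0], 45.0, 0], [[-6.5, -2.9, 0.0], 47.5, 0], [[-6.7, -3.2, 0.0], 50.0, 0]]
(np.int32(27), array([200.92592593, 222.66666667])) -172.53848343060932 0.16061291779312875
```

Call:
{"name": "play_rows", "arguments": {
  "motion": [
    [[-0.4, 0.0, 0.0], 2.5, 0],
    [[-0.8, -0.1, 0.0], 5.0, 0],
    [[-1.1, -0.1, 0.0], 7.5, 0],
    [[-1.5, -0.2, 0.0], 10.0, 0],
    [[-1.9, -0.2, 0.0], 12.5, 0],
    [[-2.3, -0.3, 0.0], 15.0, 0],
    [[-2.6, -0.4, 0.0], 17.5, 0],
    [[-3.0, -0.6, 0.0], 20.0, 0],
    [[-3.4, -0.7, 0.0], 22.5, 0],
    [[-3.7, -0.9, 0.0], 25.0, 0],
    [[-4.0, -1.0, 0.0], 27.5, 0],
    [[-4.4, -1.2, 0.0], 30.0, 0],
    [[-4.7, -1.4, 0.0], 32.5, 0],
    [[-5.0, -1.6, 0.0], 35.0, 0],
    [[-5.3, -1.9, 0.0], 37.5, 0],
    [[-5.6, -2.1, 0.0], 40.0, 0],
    [[-5.9, -2.3, 0.0], 42.5, 0],
    [[-6.2, -2.6, 0.0], 45.0, 0],
    [[-6.5, -2.9, 0.0], 47.5, 0],
    [[-6.7, -3.2, 0.0], 50.0, 0]
  ]
}}

```text
t: 12.72
position: [0.6491, -0.0835, 0.1444]
eef_rot: [0.0, 0.975, 0.221, 0.0]
wrist_force: [0.1, -0.1, 0.9]
grip_width: 0.007
finger_force: 0.3
```

Run:
```python
from h import *
sweep(np.r_[np.arange(-66,-84,-2),-84,-84],.144)
for n in("top","side"):
  c=vision.read_camera(n);cv2.imwrite(f"pics/{n}4.png",cv2.resize(c["img"][[120,180][n=="side"]:[240,280][n=="side"],[140,170][n=="side"]:[260,300][n=="side"],::-1],None,fx=5,fy=5,interpolation=cv2.INTER_CUBIC))
  if n=="top":
    for r in look(c):
      D=atz(c,*r[1],.116)[:2]-C;print(r[:2],np.degrees(np.arctan2(D[1],D[0])),np.hypot(*D))
```

```text
12.725 [ 0.6491 -0.0835  0.1444] [ 0.09 -0.07  0.87]
[[[-0.2, -0.0, 0.0], 1.5, 0], [[-0.6, -0.0, 0.0], 3.5, 0], [[-0.9, -0.1, 0.0], 5.5, 0], [[-1.2, -0.1, 0.0], 7.5, 0], [[-1.5, -0.1, 0.0], 9.5, 0], [[-1.8, -0.2, 0.0], 11.5, 0], [[-2.1, -0.3, 0.0], 13.5, 0], [[-2.4, -0.3, 0.0], 15.5, 0], [[-2.7, -0.4, 0.0], 17.5, 0], [[-3.0, -0.5, 0.0], 19.5, 0], [[-3.0, -0.5, 0.0], 19.5, 0]]
(np.int32(27), array([200.92592593, 222.66666667])) -172.53848343060932 0.16061291779312875
```

View pics/top4.png

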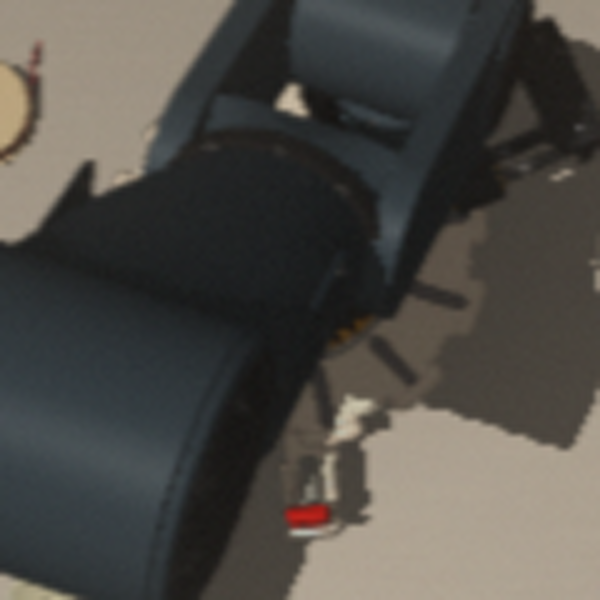

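Call:
{"name": "play_rows", "arguments": {
  "motion": [
    [[-0.2, 0.0, 0.0], 1.5, 0],
    [[-0.6, 0.0, 0.0], 3.5, 0],
    [[-0.9, -0.1, 0.0], 5.5, 0],
    [[-1.2, -0.1, 0.0], 7.5, 0],
    [[-1.5, -0.1, 0.0], 9.5, 0],
    [[-1.8, -0.2, 0.0], 11.5, 0],
    [[-2.1, -0.3, 0.0], 13.5, 0],
    [[-2.4, -0.3, 0.0], 15.5, 0],
    [[-2.7, -0.4, 0.0], 17.5, 0],
    [[-3.0, -0.5, 0.0], 19.5, 0],
    [[-3.0, -0.5, 0.0], 19.5, 0]
  ]
}}

```text
t: 14.2
position: [0.6192, -0.0915, 0.1441]
eef_rot: [-0.0, 0.999, 0.053, -0.0]
wrist_force: [0.4, -0.2, 0.1]
grip_width: 0.0
finger_force: 0.0
```

Run:
```python
from h import *
p,R,s=frame();print(s["t"],p,s["wrist_force"])
c=vision.read_camera("side");cv2.imwrite("pics/side5.png",cv2.resize(c["img"][190:265,180:280,::-1],None,fx=8,fy=8,interpolation=cv2.INTER_CUBIC))
for e in(-6,-3,0,3,6): print(e,((proj(c,ring(-173.3+e,.0445,.116))-[180,190])*8).round(),"rib",[((proj(c,ring(-173.3+e+k,.088,.077))-[180,190])*8).round() for k in(-15,-45,-75)])
```

```text
14.2 [ 0.61920733 -0.09147024  0.1441462 ] [ 0.40778929 -0.21295048  0.06689097]
-6 [461. 186.] rib [array([538., 311.]), array([449., 351.]), array([333., 364.])]
-3 [462. 183.] rib [array([544., 306.]), array([459., 348.]), array([345., 364.])]
0 [464. 181.] rib [array([550., 301.]), array([470., 344.]), array([357., 364.])]
3 [465. 178.] rib [array([555., 296.]), array([480., 341.]), array([369., 363.])]
6 [467. 176.] rib [array([560., 291.]), array([489., 337.]), array([380., 362.])]
```

View pics/side5.png

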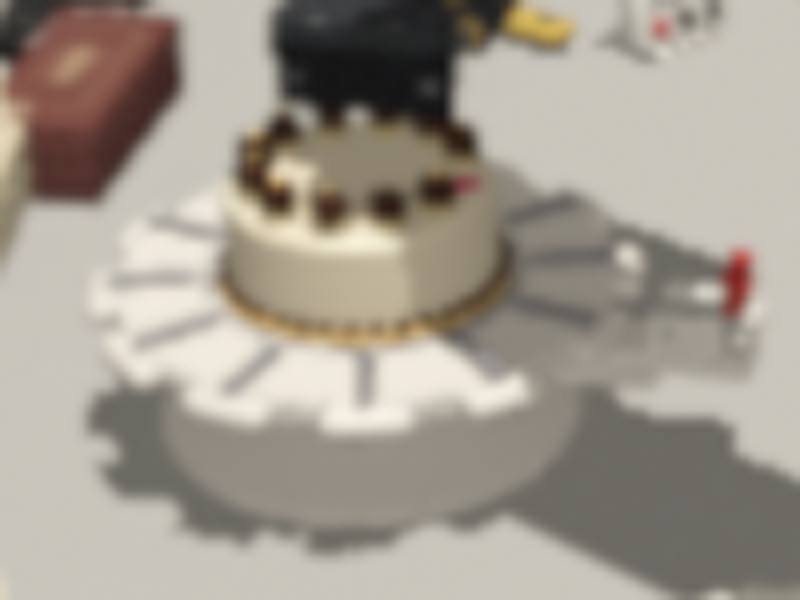

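Run:
```python
from h import *
import h
from scipy.optimize import least_squares
c=vision.read_camera("side")
obs=np.array([(190,223),(162,278),(177,332),(252,370),(365,380),(483,352),(557,310),(560,256),(543,207)],float)
k=np.arange(9)*30
def f(v):
    h.C=np.array([.611,-.004])+v[1:3]
    return np.concatenate([(proj(c,ring(v[0]+a,.0885,.075))-[179.56,189.56])*8-o for a,o in zip(k,obs)])
s=least_squares(f,[25,0,0]);print(s.x,s.fun.reshape(-1,2).round())
# disc is midway between rib index 6 and 7
print("disc",(s.x[0]+195)%360-360)
for r in(.158,.163): print("tab pred with C shift",(proj(c,ring(-173.3,r,.083))-[179.56,189.56])*8)
```

```text
[-5.89264757e+00 -3.15715573e-04  3.78178181e-03] [[ -4.   3.]
 [-10.  -0.]
 [ -2.  -2.]
 [  2.  -3.]
 [  2.  -3.]
 [ -4.   3.]
 [ -1.  -0.]
 [ 17.  -1.]
 [ -0.   1.]]
disc -170.8926475736274
tab pred with C shift [739.56870912 285.97840611]
tab pred with C shift [751.78316142 287.14287706]
```

Run:
```python
from h import *
sweep([-85,-86.4,-86.4,-84.5],.144)
p,R,s=frame()
u=np.array([np.cos(np.radians(-173.3)),np.sin(np.radians(-173.3))])
for r,z in((.182,.2),(.182,.148),(.1565,.148)): print(row(p,R,[*(C+u*r),z],6.7))
```

```text
14.3 [ 0.6195 -0.0915  0.1442] [-0.03 -0.55 -0.23]
[[[-0.1, 0.0, 0.0], 1.1, 0], [[-0.3, 0.0, 0.0], 2.5, 0], [[-0.3, 0.0, 0.0], 2.5, 0], [[-0.0, 0.0, 0.0], 0.6, 0]]
([-18.1, -8.6, -5.6], np.float64(-0.6))
([-18.1, -8.6, -0.4], np.float64(-0.6))
([-15.6, -8.6, -0.4], np.float64(-0.6))
```

Call:
{"name": "play_rows", "arguments": {
  "motion": [
    [[-0.2, 0, 0], 1.3, 0],
    [[-0.4, 0, 0], 2.5, 0],
    [[-0.4, 0, 0], 2.5, 0],
    [[-0.2, 0, 0], 1.5, 0],
    [[0.1, 0, 0], 0, 0],
    [[0.1, 0, -1], 0, 0],
    [[0.1, 0, -3], 0, 0],
    [[0, 0, -6], 0, 0],
    [[-3, 0, -7.6], 0, 0],
    [[-7, 0, -7.6], 0, 0],
    [[-11, -2, -7.6], 0, 0],
    [[-15, -5, -7.6], -0.6, 0],
    [[-18.1, -8, -7.6], -0.6, 0],
    [[-18.1, -8.6, -7.6], -0.6, 0],
    [[-18.1, -8.6, -7.6], -0.6, 0]
  ]
}}

```text
t: 16.18
position: [0.4319, -0.0255, 0.2211]
eef_rot: [0.001, 0.998, 0.059, 0.002]
wrist_force: [0.3, 0.7, 0.2]
grip_width: 0.005
finger_force: 0.0
```

Run:
```python
from h import *
c=vision.read_camera("side");cv2.imwrite("pics/side6.png",cv2.resize(c["img"][190:265,180:280,::-1],None,fx=8,fy=8,interpolation=cv2.INTER_CUBIC))
p,R,s=frame();print(s["t"],p,s["wrist_force"])
print("tip",(proj(c,p-[0,0,.07])-[179.5,189.5])*8)
u=np.array([np.cos(np.radians(-173.3)),np.sin(np.radians(-173.3))])
for r,z in((.182,.148),(.173,.148),(.1565,.148)): print(row(p,R,[*(C+u*r),z],6.7))
```

```text
16.225 [ 0.43238357 -0.02596493  0.22093745] [ 0.75570133 -0.33387105  0.29630437]
tip [798.1340969  134.98274216]
([-0.2, -0.1, 7.3], np.float64(0.1))
([0.7, -0.1, 7.3], np.float64(0.1))
([2.3, -0.1, 7.3], np.float64(0.1))
```

View pics/side6.png

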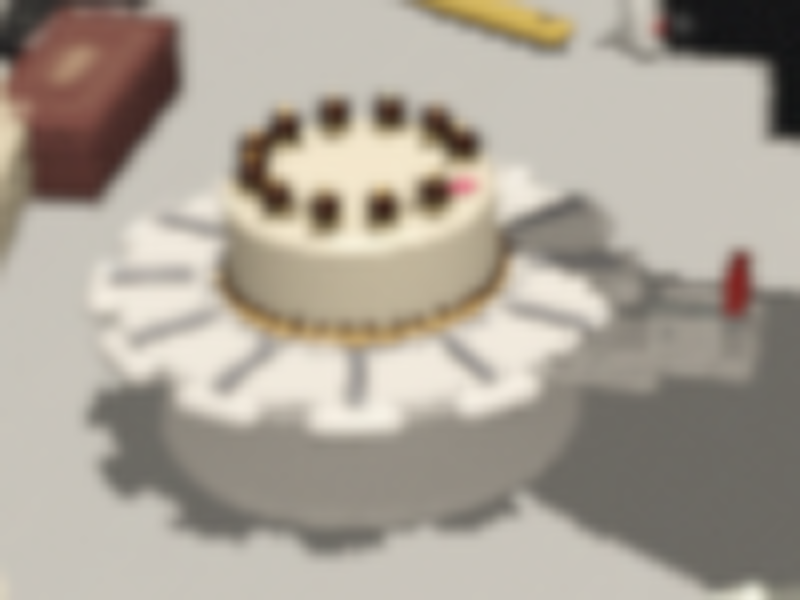

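The front rib moved on to (356,378), about 2.3° further, so the gap is in line with the slide. Next I'll lower the fingertip behind the tab and push it in slowly.

Call:
{"name": "play_rows", "arguments": {
  "motion": [
    [[-0.2, -0.1, 2], 0, 0],
    [[-0.2, -0.1, 4], 0, 0],
    [[-0.2, -0.1, 6], 0, 0],
    [[-0.2, -0.1, 6.8], 0, 0],
    [[-0.2, -0.1, 7.1], 0, 0],
    [[-0.2, -0.1, 7.1], 0, 0],
    [[0.1, -0.1, 7.1], 0, 0],
    [[0.4, -0.1, 7.1], 0, 0],
    [[0.7, -0.1, 7.1], 0, 0],
    [[0.9, -0.1, 7.1], 0, 0],
    [[1.1, -0.1, 7.1], 0, 0],
    [[1.3, -0.1, 7.1], 0, 0],
    [[1.5, -0.1, 7.1], 0, 0],
    [[1.7, -0.1, 7.1], 0, 0],
    [[1.9, -0.1, 7.1], 0, 0],
    [[2.0, -0.1, 7.1], 0, 0],
    [[2.0, -0.1, 7.1], 0, 0]
  ]
}}

```text
t: 18.35
position: [0.4504, -0.022, 0.1492]
eef_rot: [0.0, 0.998, 0.059, 0.0]
wrist_force: [-1.3, -0.5, -0.4]
grip_width: 0.006
finger_force: 0.3
```

Run:
```python
from h import *
c=vision.read_camera("side");cv2.imwrite("pics/side7.png",cv2.resize(c["img"][190:265,180:280,::-1],None,fx=8,fy=8,interpolation=cv2.INTER_CUBIC))
p,R,s=frame();print(s["t"],p,s["wrist_force"],np.hypot(*(p[:2]-C)))
img=c["img"].astype(int);m=(img[...,0]>90)&(img[...,0]-img[...,1]>55);m[:215]=0;m[240:]=0;m[:,:250]=0;m[:,280:]=0
v,u=np.nonzero(m);print("tab",len(u),u.mean(),v.mean())
```

```text
18.4 [ 0.45044659 -0.02201238  0.14921923] [-0.56236424  0.74121065 -1.06258622] 0.16156064543904194
tab 13 267.9230769230769 225.3846153846154
```

Call:
{"name": "play_rows", "arguments": {
  "motion": [
    [[0.1, 0, 0], 0, 0],
    [[0.2, 0, 0], 0, 0],
    [[0.3, 0, 0], 0, 0],
    [[0.4, 0, 0], 0, 0],
    [[0.5, 0, 0], 0, 0],
    [[0.5, 0, 0], 0, 0]
  ]
}}

```text
t: 19.15
position: [0.455, -0.0214, 0.1492]
eef_rot: [-0.0, 0.998, 0.059, -0.0]
wrist_force: [-1.9, -0.8, 0.2]
grip_width: 0.006
finger_force: 1.0
```

Call:
{"name": "play_rows", "arguments": {
  "motion": [
    [[0.1, 0, 0], 0, 0],
    [[0.1, 0, 0], 0, 0]
  ]
}}

```text
t: 19.4
position: [0.4552, -0.0213, 0.1492]
eef_rot: [-0.0, 0.998, 0.059, -0.001]
wrist_force: [-3.9, -2.6, 2.3]
grip_width: 0.002
finger_force: 2.3
```

Call:
{"name": "play_rows", "arguments": {
  "motion": [
    [[0.1, 0, 0], 0, 0],
    [[0.1, 0, 0], 0, 0]
  ]
}}

```text
t: 19.65
position: [0.4553, -0.0212, 0.1491]
eef_rot: [-0.0, 0.998, 0.059, -0.002]
wrist_force: [-5.4, -4.3, 3.8]
grip_width: 0.007
finger_force: 3.1
```

Call:
{"name": "play_rows", "arguments": {
  "motion": [
    [[-0.4, 0, 0], 0, 0],
    [[-1, 0, 0], 0, 0],
    [[-2, 0, 0], 0, 0],
    [[-2.5, 0, -2], 0, 0],
    [[-2.5, 0, -5], 0, 0],
    [[-2.5, 0, -9], 0, 0],
    [[-2.5, 5, -12], 0, 0],
    [[-2.5, 10, -14], 0, 0],
    [[-2.5, 15, -14], 0, 0],
    [[-2.5, 20, -14], 0, 0],
    [[-2.5, 25, -14], 0, 0],
    [[-2.5, 30, -14], 0, 0],
    [[-2.5, 30, -14], 0, 0],
    [[-2.5, 30, -14], 0, 0]
  ]
}}

```text
t: 21.4
position: [0.4668, -0.3212, 0.2886]
eef_rot: [-0.001, 0.998, 0.058, -0.001]
wrist_force: [-1.4, 0.0, -0.3]
grip_width: 0.004
finger_force: 0.0
```

Run:
```python
from h import *
c=vision.read_camera("side");a=cv2.resize(c["img"][190:265,180:280,::-1],(600,450),interpolation=cv2.INTER_CUBIC)[:,200:]
t=vision.read_camera("top");b=cv2.resize(t["img"][130:235,150:243,::-1],(399,450),interpolation=cv2.INTER_CUBIC)
cv2.imwrite("pics/fin.png",np.hstack([a,b]))
for r in look(t):
    D=atz(t,*r[1],.116 if r[1][1]<212 else .09)[:2]-C;print(r[:2],np.degrees(np.arctan2(D[1],D[0])),np.hypot(*D))
```

```text
(np.int32(18), array([197.11111111, 181.72222222])) -174.21826477737443 0.04374116389463581
(np.int32(28), array([200.75      , 217.39285714])) -173.34813498012878 0.14230384842441737
```

View pics/fin.png

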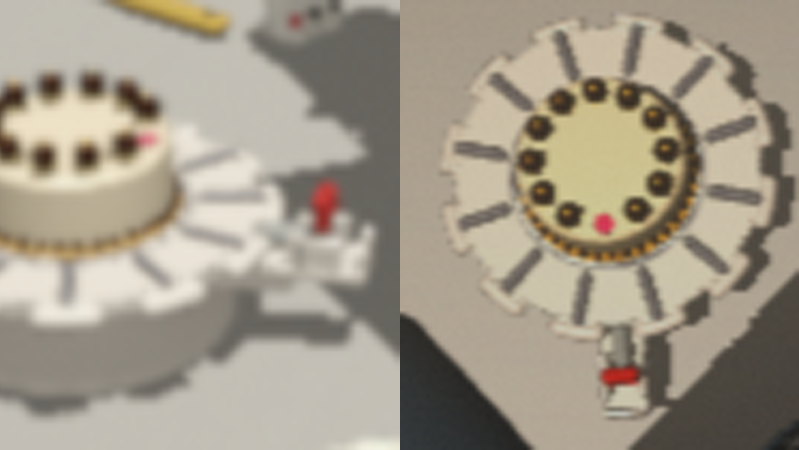

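In the final picture the pink disc at (604,223) is in line with the slide. The tab at (620,377) has moved in about 16 mm, which is home, and the arm is clear.

```bash
python3 -c "
from cell import arm
print(arm.job_done())"
```

```text
the job is handed in; nothing more can be done
None
```

The deck is turned so the empty place lines up with the index slide, the red tab is pushed home, and the job is handed in with the arm clear at about 21 s on the robot's clock.

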